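Packing two candle gift sets

TASK

Make up the two gift sets. The red tray gets the black candle in its wide compartment, with the wooden lid put centrally on that candle, and the copper tin in its narrow compartment; the white tray gets the white candle in its wide compartment and the blue matchbox lying flat, label up, in its narrow compartment. The jars are glass, so keep them upright and set them down gently, and leave the amber candle and the green lid where they are.

Things in the scene. Friction and masses are not known exactly. Their poses are not given: they have to be found in the camera images.
- black_candle_mid (a point): Black cylindrical glass jar candle, 58 mm in diameter and 75 mm tall, about 0.24 kg, flat rim 3.5 mm wide, wax 7 mm below it, standing upright; the point is the jar's centre, half-way up (37.5 mm above its base), z up the jar. White paper label band, charcoal-black wax.
- white_candle_mid (a point): White cylindrical glass jar candle, 58 mm in diameter and 75 mm tall, about 0.24 kg, flat rim 3.5 mm wide, wax 7 mm below it, standing upright; the point is the jar's centre, half-way up (37.5 mm above its base), z up the jar. Grey label band, ivory wax.
- amber_candle_mid (a point): Amber-brown cylindrical glass jar candle, 58 mm in diameter and 75 mm tall, about 0.24 kg, flat rim 3.5 mm wide, wax 7 mm below it, standing upright; the point is the jar's centre, half-way up (37.5 mm above its base), z up the jar. White paper label band, honey-yellow wax. It is not wanted in either set and stays.
- wood_lid_mid (a point): Pale wooden round flat lid, 62 mm in diameter and 8 mm thick with a round knob 22 mm in diameter and 20 mm high on top (28 mm in all), lying knob up; flat underneath, it simply rests on a jar's rim; the point lies on the axis 14 mm above the underside, half-way up, z up the knob; about 40 g.
- green_lid_mid (a point): Green enamelled round flat lid, 62 mm in diameter and 8 mm thick with a round knob 22 mm in diameter and 20 mm high on top (28 mm in all), lying knob up; flat underneath, it simply rests on a jar's rim; the point lies on the axis 14 mm above the underside, half-way up, z up the knob. It is not wanted and stays.
- copper_tin_mid (a point): Closed round copper-coloured tin, 46 mm in diameter and 34 mm tall, about 70 g, with a small pale round sticker on top; the point is its centre, half-way up (17 mm), z up.
- matchbox_mid (a point): Blue matchbox with a yellow label on top, lying flat, rigid, 56 mm (its x) by 37 mm (its y) by 24 mm high, about 30 g; the point is its centre, half-way up (12 mm), z up.
- red_tray: Red shallow gift tray, fixed to the table, 140 mm (its x) by 185 mm (its y); origin: centre of the underside, z up. Floor 5 mm thick, walls 5 mm thick with their top 15 mm above the table. One inner wall along x parts it into a wide compartment (95 mm in y by 130 mm in x inside, its centre at y = +40 mm, marked with a round grey pad) and a narrow compartment (75 mm in y by 130 mm in x inside, its centre at y = -50 mm)
- white_tray: White shallow gift tray, fixed to the table, 140 mm (its x) by 185 mm (its y); origin: centre of the underside, z up. Floor 5 mm thick, walls 5 mm thick with their top 15 mm above the table. One inner wall along x parts it into a wide compartment (95 mm in y by 130 mm in x inside, its centre at y = +40 mm, marked with a round grey pad) and a narrow compartment (75 mm in y by 130 mm in x inside, its centre at y = -50 mm)
There are look-alikes about, which are no part of the job. Leave any turquoise look-alike of the part that bears black_candle_mid alone. Leave any purple look-alike of the part that bears amber_candle_mid alone.

How it is judged:
At the end, for the whole second after the job is handed in: Both sets complete as asked: each thing flat on the floor of its compartment (5 mm, 4.5 degrees), the wooden lid flat on the black candle within 12 mm of central; the amber candle and green lid upright within 25 mm of their start; all released and at rest (x of black_candle_mid in the frame of red_tray between -0.038 and 0.038 m and y of black_candle_mid in the frame of red_tray between 0.019 and 0.061 m and z of black_candle_mid in the frame of red_tray between 0.0375 and 0.0475 m and angle between each of black_candle_mid, white_candle_mid, copper_tin_mid, matchbox_mid, wood_lid_mid's own z axis and vertical below 0.08 rad and x of white_candle_mid in the frame of white_tray between -0.038 and 0.038 m and y of white_candle_mid in the frame of white_tray between 0.019 and 0.061 m and z of white_candle_mid in the frame of white_tray between 0.0375 and 0.0475 m and x of copper_tin_mid in the frame of red_tray between -0.044 and 0.044 m and y of copper_tin_mid in the frame of red_tray between -0.067 and -0.033 m and z of copper_tin_mid in the frame of red_tray between 0.017 and 0.027 m and x of matchbox_mid in the frame of white_tray between -0.05 and 0.05 m and y of matchbox_mid in the frame of white_tray between -0.072 and -0.028 m and z of matchbox_mid in the frame of white_tray between 0.012 and 0.022 m and horizontal distance between wood_lid_mid and black_candle_mid below 0.012 m and z of wood_lid_mid in the frame of black_candle_mid between 0.0475 and 0.0555 m and distance of each of amber_candle_mid, green_lid_mid from where it was at the start of the episode below 0.025 m and angle between each of amber_candle_mid, green_lid_mid's own z axis and vertical below 0.1 rad and linear speed of each of black_candle, white_candle, copper_tin, matchbox, wood_lid, amber_candle, green_lid below 0.02 m/s and angular speed of each of black_candle, white_candle, copper_tin, matchbox, wood_lid, amber_candle, green_lid below 0.2 rad/s); the robot touches nothing.
It fails at once if the amber candle or the green lid is shifted by more than 25 mm (distance of any of amber_candle_mid, green_lid_mid from where it was at the start of the episode above 0.025 m).
It fails at once if a candle is tipped by more than 35 degrees (angle between any of black_candle_mid, white_candle_mid, amber_candle_mid's own z axis and vertical above 0.61 rad).
It fails at once if a glass candle is banged onto a tray (contact force above 90 N) (contact force between any of black_candle, white_candle and red_tray above 90 N or contact force between any of black_candle, white_candle and white_tray above 90 N).
It fails at once if a glass candle is dropped: let go and falling faster than 0.5 m/s (more than about 12 mm) ((contact force between the fingers and black_candle below 0.1 N and linear speed of black_candle above 0.5 m/s) or (contact force between the fingers and white_candle below 0.1 N and linear speed of white_candle above 0.5 m/s)).
It also fails if it takes over 128 s, if anything falls off the work surface, if the arm or the gripper's body presses on something with over 40 N, if the wrist force passes 120 N, or if a joint passes its speed limit or range.

ROBOT

A 6-joint arm with a two-finger parallel gripper is mounted at the origin on the work surface. World frame = base frame: x ahead of the robot, y to its left, z up, the work surface at z = 0. Lengths are in m, angles in rad, forces in N, time in s.
With the tool pointing down it reaches from about 0.375 to 0.975 m from the base axis. Payload 3.8 kg.
Tool frame: the origin (TCP) lies on the centre line of the jaws, within the pads' length; the fingertips stand 17 mm ahead of it and the grasp point (between the pads) lies 2 mm behind it (bot.tip_extent is the distance from the TCP to the fingertips, in m); z points along the fingers, y is the line along which they close (so a half turn about z gives the same grasp; the last joint's range is limited). The gripper opens to 85 mm and grips with 20 to 120 N. Pads are 22 mm wide; open, the fingers measure 114 mm over their backs; the gripper's body (76 mm by 85 mm) begins 54 mm behind the grasp point. The pads swing forward as they close: fully open they stand 13 mm farther back than shut.
Start: joints at [-1.282, 0.264, 1.604, -0, 1.274, -0.037], TCP at [0.216, -0.639, 0.248] pointing down, gripper open.
Joint ranges: [-2.63, 2.63], [-0.94, 2.18], [0.31, 2.57], [-1.31, 4.45], [0, 2.66], [-2.55, 2.55]. Speed limits (rad/s): [2.57, 2.57, 3.14, 3.14, 3.14, 3.14].

INTERFACE

Orientations are given as a rotation vector (axis times angle).
In Python, from workcell import readout, read_camera, finish_job, bot gives the robot as it stands.
- The arm moves only by the tool jog_arm, never from a script. Its argument "deltas" is one flat list of numbers, 7 for each row, row after row: the shift along the tool's x, y, z in m, then the turn, a rotation vector about the tool's x, y, z in degrees, then the gripper command: -1 is shut, 1 is fully open, values between are in proportion. A call has 1 to 8 rows; each row is the pose to reach, as a shift and turn from the pose commanded when the call began, along the tool's axes at that moment; what a row does not reach only later rows make up. A row lasts 1/10 s, in which the tool goes at most 50 mm and 8.59 degrees, less where a joint would pass 70% of its speed; a pose out of reach is approached as far as the arm can. A call with a gripper value outside its range is refused whole. The fingers move at their own pace and stop on an object; "squeeze" is the grip in N (left out, the last holds). Time passes only in rows, so rows that repeat a pose let the fingers close. It gives the time, the measured TCP pose, the force, the opening and the grip force at its end, in the units of the state.
- readout.read_state(): the state, without advancing time (a new reading comes with each control period).
- read_camera(name): name is "side" or "top"; returns a dict with "color" (420x560x3 uint8, blue, green, red), "fx", "fy", "cx", "cy" (pixels), "origin" and "attitude" of the camera in the world. Camera axes: x right, y down, z forward; pixel columns grow to the right and rows downward; lengths in m; the calibration is good to about 2 mm. A picture is of the moment at which its call begins. There is no depth.
- finish_job(): hands the job in; it is judged then, once.
The state is a dict: "time": time; "q": joint angles; "joint_vel": joint speeds; "joint_torque": joint torques, N m; "tool_pos": TCP position; "tcp_rot": TCP orientation; "wrist_force": force on the tool from outside, world axes, zero at the start; "torque": the same for the moment, N m; "width": opening from 0.0 (shut) to 1.0 (fully open); "grip_force": force on a finger pad.
Only numpy, scipy, OpenCV 4.12 (cv2) and the standard library are available. Lean on these libraries where they do the work, as an engineer would, in place of code of your own. Each camera call takes 0.05 s, during which the arm holds its last target. There are 200 camera calls.

## Working session

There is one attempt and no reset: what is moved stays moved. The work goes in short steps, Python scripts to look and compute and a tool call to move; the robot and the scene stay as the last step left them, time stands still between calls to the robot, and variables do not carry over. Pictures are saved under pics/ and viewed, at most 14 in all, crops included, and the job is handed in when it is done.

Besides the shell and the picture viewer there is one more tool, called after "Call:" as name(argument=value, ...) on one line, values as JSON. jog_arm: Moves the arm, as the interface text tells. Its arguments: {"type":"object","properties":{"deltas":{"type":"array"},"squeeze":{"type":"number"}},"required":["deltas"]}

```bash
mkdir -p pics; ls
python3 - <<'E'
from workcell import readout, read_camera, bot
import cv2,numpy as np
for n in("top","side"):
    d=read_camera(n); cv2.imwrite(f"pics/{n}0.png",d["color"]); print(n,{k:np.round(v,4).tolist() if not np.isscalar(v) else v for k,v in d.items() if k!="color"})
s=readout.read_state(); print(s)
E
```

```text
pics
top {'fx': 381.91960889568196, 'fy': 381.91960889568196, 'cx': 281.5484824673247, 'cy': 207.85775289837432, 'origin': [0.3699, -0.0179, 1.0388], 'attitude': [-2.1795, 2.1468, -0.1259]}
side {'fx': 472.25611398423786, 'fy': 472.25611398423786, 'cx': 276.9734757470441, 'cy': 205.24806041247376, 'origin': [0.0545, 0.6209, 0.9312], 'attitude': [-0.8182, 2.6431, -0.9887]}
{'time': 0.1, 'q': array([-1.28189955e+00,  2.64661395e-01,  1.60525129e+00,  1.60204527e-05,
        1.27372122e+00, -3.68955676e-02]), 'joint_vel': array([-4.22837108e-05, -2.03988080e-03, -5.47991298e-03, -7.92654973e-04,
        2.38567731e-04,  3.56310468e-04]), 'joint_torque': array([-2.34090267e-04, -5.16708755e+01, -3.68590236e+01, -1.05743616e-04,
        6.29994800e-03, -1.39829302e-05]), 'tool_pos': array([ 0.21586415, -0.63887915,  0.24709009]), 'tcp_rot': array([-3.09800442e+00, -5.09157151e-01,  3.78830067e-04]), 'wrist_force': array([-0.244852  , -0.63782911, -0.60801438]), 'torque': array([-0.01727065,  0.01075688,  0.01921607]), 'grip_force': 0.0, 'width': 0.9990320182606914}
```

View pics/top0.png

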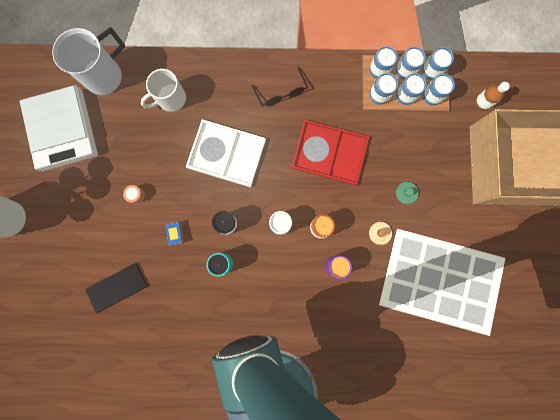

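View pics/side0.png

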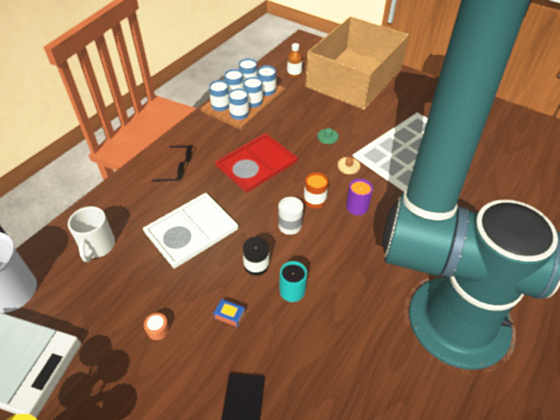

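The top view shows the black candle at (224,222), white at (281,222), amber at (322,225) and wood lid at (380,233). The green lid is at (407,192), tin at (131,193), matchbox at (174,233), white tray at (227,153) and red tray at (331,152). The side view agrees: black (256,255), white (290,215), matchbox (229,312), tin (156,326).

```bash
cat > h.py <<'E'
import cv2,numpy as np
from scipy.spatial.transform import Rotation as R
from workcell import readout, read_camera
def grab(n,f=None):
    d=read_camera(n)
    if f: cv2.imwrite(f"pics/{f}.png",d["color"])
    return d
def ray(d,px,z):
    v=R.from_rotvec(d["attitude"]).apply([(px[0]-d["cx"])/d["fx"],(px[1]-d["cy"])/d["fy"],1.])
    o=np.array(d["origin"]); return o+v*(z-o[2])/v[2]
def blob(d,win,f):
    "largest blob of f(hsv) in win x0,y0,x1,y1: minAreaRect, centroid, area"
    x0,y0,x1,y1=win
    m=f(cv2.cvtColor(d["color"][y0:y1,x0:x1],cv2.COLOR_BGR2HSV).astype(int)).astype(np.uint8)
    c=max(cv2.findContours(m,cv2.RETR_EXTERNAL,cv2.CHAIN_APPROX_NONE,offset=(x0,y0))[0],key=cv2.contourArea)
    M=cv2.moments(c); return c,np.array([M['m10'],M['m01']])/M['m00'],M['m00']
E
python3 - <<'E'
from h import *
d=grab("top")
crop=d["color"][115:285,110:430]; cv2.imwrite("pics/c1.png",cv2.resize(crop,None,fx=2.5,fy=2.5,interpolation=cv2.INTER_CUBIC))
H=lambda h:h[...,0]; S=lambda h:h[...,1]; V=lambda h:h[...,2]
T={"black":((208,206,242,238),lambda h:(V(h)<60)&(S(h)<90),.070),
"white":((266,206,296,238),lambda h:(S(h)<70)&(V(h)>130),.075),
"amberwax":((308,210,338,240),lambda h:(H(h)<28)&(S(h)>150)&(V(h)>190),.068),
"lid":((364,216,396,250),lambda h:(H(h)>8)&(H(h)<28)&(V(h)>170),.008),
"tin":((118,182,146,206),lambda h:(S(h)<80)&(V(h)>150),.034),
"match":((160,218,186,248),lambda h:(H(h)>95)&(H(h)<130)&(S(h)>80)|((H(h)>20)&(H(h)<35)&(S(h)>120)&(V(h)>150)),.024),
"green":((392,176,424,208),lambda h:(H(h)>60)&(H(h)<95)&(S(h)>60),.01),
"redtray":((285,112,380,190),lambda h:((H(h)<5)|(H(h)>175))&(S(h)>170),.015),
"wtray":((180,112,275,192),lambda h:(S(h)<50)&(V(h)>170),.015),
"rpad":((300,132,332,166),lambda h:(S(h)<60)&(V(h)>80),.005),
"wpad":((196,132,230,166),lambda h:(S(h)<50)&(V(h)<170)&(V(h)>80),.005)}
for n,(w,f,z) in T.items():
    c,p,a=blob(d,w,f); r=cv2.minAreaRect(c); e=cv2.minEnclosingCircle(c)
    b=np.array([ray(d,q,z)[:2] for q in cv2.boxPoints(r)]); k=np.linalg.norm(np.diff(b[:3],axis=0),axis=1)
    print(n,p.round(1),a,"xy",ray(d,p,z)[:2].round(4),"rect",b.mean(0).round(4),k.round(3),"edgeang",np.degrees(np.arctan2(*(b[1]-b[0])[::-1])).round(1),"circ",ray(d,e[0],z)[:2].round(4))
E
```

```text
black [217.8 229.4] 4.0 xy [0.424  0.1422] rect [0.4341 0.1478] [0.011 0.042] edgeang -62.2 circ [0.4364 0.1433]
white [280.1 222.4] 404.5 xy [ 0.4437 -0.0156] rect [ 0.4436 -0.0154] [0.056 0.058] edgeang -89.1 circ [ 0.4431 -0.0161]
amberwax [322.7 225.5] 356.5 xy [ 0.438  -0.1242] rect [ 0.4381 -0.1237] [0.054 0.054] edgeang -89.1 circ [ 0.4382 -0.1242]
lid [380.  232.9] 399.0 xy [ 0.4245 -0.2855] rect [ 0.4258 -0.2855] [0.062 0.06 ] edgeang -0.6 circ [ 0.4249 -0.286 ]
tin [131.3 192.9] 107.5 xy [0.5195 0.3811] rect [0.5192 0.3805] [0.029 0.032] edgeang -89.1 circ [0.5192 0.3816]
match [173.1 233.2] 252.0 xy [0.4146 0.2679] rect [0.4148 0.2681] [0.037 0.056] edgeang -78.7 circ [0.4152 0.2668]
green [406.7 192.5] 357.5 xy [ 0.5357 -0.3593] rect [ 0.5357 -0.3602] [0.06  0.058] edgeang -89.1 circ [ 0.5354 -0.3594]
redtray [336.5 153. ] 2436.5 xy [ 0.6415 -0.1675] rect [ 0.6449 -0.1498] [0.143 0.186] edgeang -14.0 circ [ 0.6441 -0.1495]
wtray [225.5 152.7] 3375.5 xy [0.6375 0.1371] rect [0.6387 0.1378] [0.145 0.191] edgeang -14.2 circ [0.6382 0.1372]
rpad [315.6 148.7] 466.0 xy [ 0.6557 -0.1108] rect [ 0.6548 -0.1105] [0.07  0.068] edgeang -89.1 circ [ 0.6551 -0.1107]
wpad [nan nan] 0.0 xy [nan nan] rect [0.625  0.1534] [0. 0.] edgeang 0.0 circ [0.625  0.1534]h.py:16: RuntimeWarning: invalid value encountered in divide
  M=cv2.moments(c); return c,np.array([M['m10'],M['m01']])/M['m00'],M['m00']
```

View pics/c1.png

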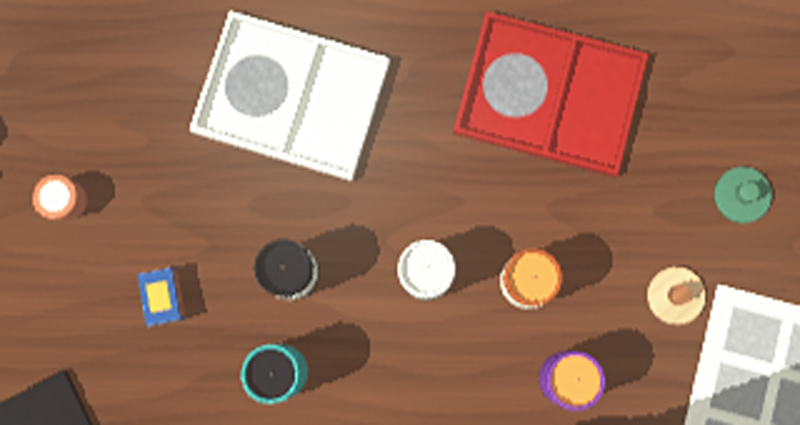

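The crop confirms the identities. The black candle's wick is at full-image (222.9,221.5). Tray y axes point left in the image towards the pads: red pad (315.6,148.7), white pad (212.6,148.8).

Run:
```python
from h import *
from workcell import bot
d=grab("top"); s=grab("side")
print(bot.tip_extent,[a for a in dir(bot) if a[0]!='_'])
c,p,a=blob(d,(208,206,242,238),lambda h:h[...,2]<70); e=cv2.minEnclosingCircle(c)
print("black",p,a,e,ray(d,e[0],.075)[:2],"wick",ray(d,(222.9,221.5),.07)[:2])
print("wpad",ray(d,(212.6,148.8),.005)[:2])
# side-view check, rim-top centres
def proj(c,P):
    v=R.from_rotvec(c["attitude"]).inv().apply(np.array(P)-c["origin"]); return (c["cx"]+c["fx"]*v[0]/v[2],c["cy"]+c["fy"]*v[1]/v[2])
b=ray(d,(222.9,221.5),.07)
im=s["color"].copy()
for P in [b,(.4436,-.0155,.075),(.425,-.286,.008),(.5192,.381,.034),(.4148,.268,.024),(.6555,-.111,.005),(.6486,.1766,.005),(.6326,-.1985,.005),(.6263,.0893,.005)]:
    q=proj(s,P); cv2.circle(im,tuple(int(round(k)) for k in q),2,(0,255,0),-1); print(np.round(q,1))
cv2.imwrite("pics/s1.png",cv2.resize(im[110:350,130:390],None,fx=2.5,fy=2.5))
```

```text
0.017 ['MotionError', 'tip_extent']
black [219.75595238 224.9265873 ] 84.0 ((223.0978240966797, 222.6413116455078), 11.407914161682129) [0.44095372 0.12844198] wick [0.4442209 0.1297979]
wpad [0.65077585 0.17481335]
[255.5 246.2]
[291.2 204.6]
[348.9 163.2]
[155.4 321. ]
[229.2 308.6]
[245.7 167.4]
[177.7 236.3]
[270.4 152.9]
[207.6 217.7]
```

View pics/s1.png

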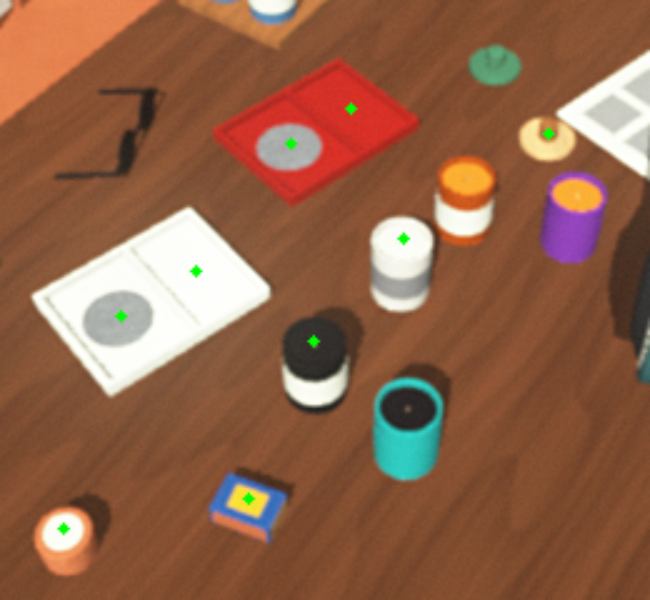

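Call:
jog_arm(deltas=[0.02, -0.03, 0, 0, 0, 5, 1, 0.05, -0.07, 0, 0, 0, 10, 1, 0.078, -0.11, 0, 0, 0, 18.7, 1, 0.106, -0.15, 0, 0, 0, 18.7, 1, 0.134, -0.19, 0, 0, 0, 18.7, 1, 0.162, -0.23, 0, 0, 0, 18.7, 1, 0.19, -0.27, 0, 0, 0, 18.7, 1, 0.218, -0.31, 0, 0, 0, 18.7, 1], squeeze=50)

```text
time: 1.05
tool_pos: [0.3234, -0.2742, 0.2484]
tcp_rot: [3.141, -0.002, 0.001]
wrist_force: [0.7, 0.7, 0.4]
width: 1.005
grip_force: 0.0
```

Call:
jog_arm(deltas=[0.014, -0.046, 0, 0, 0, 0, 1, 0.028, -0.092, 0, 0, 0, 0, 1, 0.042, -0.138, 0, 0, 0, 0, 1, 0.056, -0.184, 0, 0, 0, 0, 1, 0.07, -0.23, 0.0, 0, 0, 0, 1, 0.084, -0.276, 0.0, 0, 0, 0, 1, 0.098, -0.322, 0.0, 0, 0, 0, 1, 0.11, -0.365, 0, 0, 0, 0, 1])

```text
time: 1.85
tool_pos: [0.4338, 0.0912, 0.2486]
tcp_rot: [-3.141, -0.0, -0.002]
wrist_force: [0.2, -1.0, 0.1]
width: 1.002
grip_force: 0.0
```

Call:
jog_arm(deltas=[0.01, -0.04, 0.02, 0, 0, 0, 1, 0.01, -0.04, 0.06, 0, 0, 0, 1, 0.01, -0.04, 0.09, 0, 0, 0, 1, 0.01, -0.04, 0.12, 0, 0, 0, 1, 0.01, -0.04, 0.12, 0, 0, 0, 1])

```text
time: 2.35
tool_pos: [0.4396, 0.1283, 0.1239]
tcp_rot: [3.139, -0.0, -0.014]
wrist_force: [-0.4, 0.3, -0.2]
width: 1.002
grip_force: 0.0
```

Run:
```python
from h import *
d=grab("top");s=grab("side")
a=cv2.resize(d["color"][180:280,170:300],None,fx=3,fy=3);b=cv2.resize(s["color"][180:300,200:330],None,fx=3,fy=3)
cv2.imwrite("pics/g1.png",np.hstack([cv2.copyMakeBorder(a,0,60,0,0,0),b]))
```

```text
(no output)
```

View pics/g1.png

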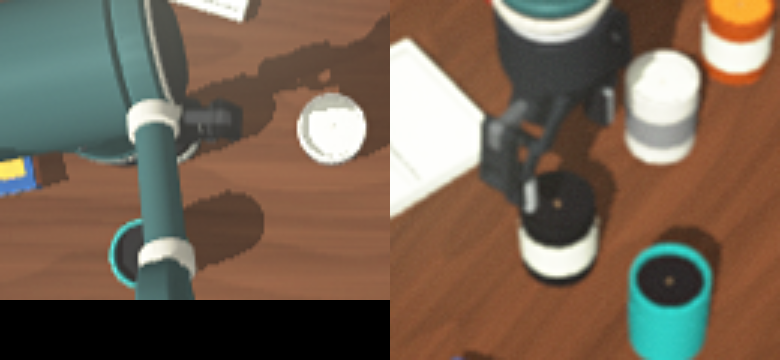

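The side crop shows the jaws open either side of the black candle, with their centre above its rim at roughly (560,150) against the rim at (557,205). Descending.

Call:
jog_arm(deltas=[0, 0, 0.0, 0, 0, 0, 1, 0, 0, 0.02, 0, 0, 0, 1, 0, 0, 0.04, 0, 0, 0, 1, 0, 0, 0.055, 0, 0, 0, 1, 0, 0, 0.07, 0, 0, 0, 1, 0, 0, 0.083, 0, 0, 0, 1, 0, 0, 0.083, 0, 0, 0, 1])

```text
time: 3.15
tool_pos: [0.4434, 0.1287, 0.045]
tcp_rot: [3.141, -0.001, -0.001]
wrist_force: [-0.5, 0.0, 0.6]
width: 1.002
grip_force: 0.0
```

Call:
jog_arm(deltas=[0, 0, 0, 0, 0, 0, 0.4, 0, 0, 0, 0, 0, 0, 0, 0, 0, 0, 0, 0, 0, -0.5, 0, 0, 0, 0, 0, 0, -1, 0, 0, 0, 0, 0, 0, -1, 0, 0, 0, 0, 0, 0, -1], squeeze=50)

```text
time: 3.75
tool_pos: [0.4451, 0.1293, 0.0468]
tcp_rot: [-3.141, 0.001, -0.005]
wrist_force: [-0.3, 0.2, 6.2]
width: 0.666
grip_force: 53.5
```

Call:
jog_arm(deltas=[0, 0, -0.01, 0, 0, 0, -1, 0, 0, -0.03, 0, 0, 0, -1, 0, 0, -0.06, 0, 0, 0, -1, 0, 0, -0.09, 0, 0, 0, -1, 0.015, 0.017, -0.1, 0, 0, 0, -1, 0.035, 0.04, -0.1, 0, 0, 0, -1, 0.055, 0.063, -0.1, 0, 0, 0, -1])

```text
time: 4.45
tool_pos: [0.4989, 0.0654, 0.1463]
tcp_rot: [-3.142, -0.001, -0.002]
wrist_force: [0.8, 1.3, -1.2]
width: 0.673
grip_force: 53.7
```

Call:
jog_arm(deltas=[0.02, 0.023, 0, 0, 0, 0, -1, 0.04, 0.046, 0, 0, 0, 0, -1, 0.06, 0.069, 0, 0, 0, 0, -1, 0.08, 0.092, 0, 0, 0, 0, -1, 0.1, 0.115, 0, 0, 0, 0, -1, 0.125, 0.14, 0, 0, 0, 0, -1, 0.146, 0.165, 0, 0, 0, 0, -1, 0.156, 0.177, 0, 0, 0, 0, -1])

```text
time: 5.25
tool_pos: [0.6555, -0.1133, 0.1452]
tcp_rot: [3.141, -0.003, -0.0]
wrist_force: [0.4, -0.1, -2.5]
width: 0.665
grip_force: 53.8
```

Call:
jog_arm(deltas=[0, 0, 0, 0, 0, 0, -1, 0, 0, 0, 0, 0, 0, -1, 0, 0, 0, 0, 0, 0, -1])

```text
time: 5.55
tool_pos: [0.6532, -0.1101, 0.1449]
tcp_rot: [-3.141, -0.0, 0.003]
wrist_force: [-0.3, -0.0, -1.8]
width: 0.67
grip_force: 53.8
```

Call:
jog_arm(deltas=[0.001, 0, 0.02, 0, 0, 0, -1, 0.001, 0, 0.045, 0, 0, 0, -1, 0.001, 0, 0.065, 0, 0, 0, -1, 0.001, 0, 0.08, 0, 0, 0, -1, 0.001, 0, 0.086, 0, 0, 0, -1, 0.001, 0, 0.088, 0, 0, 0, -1, 0.001, 0, 0.088, 0, 0, 0, -1])

```text
time: 6.25
tool_pos: [0.6559, -0.1111, 0.0579]
tcp_rot: [3.141, -0.001, 0.001]
wrist_force: [-0.2, -0.0, -1.7]
width: 0.668
grip_force: 53.9
```

Call:
jog_arm(deltas=[0, 0, 0.001, 0, 0, 0, -1, 0, 0, 0.002, 0, 0, 0, -1, 0, 0, 0.003, 0, 0, 0, -1, 0, 0, 0.003, 0, 0, 0, -1])

```text
time: 6.65
tool_pos: [0.6555, -0.1113, 0.0545]
tcp_rot: [3.142, -0.001, 0.0]
wrist_force: [1.0, 0.9, -2.4]
width: 0.669
grip_force: 53.9
```

Call:
jog_arm(deltas=[0, 0, 0.001, 0, 0, 0, -1, 0, 0, 0.002, 0, 0, 0, -1, 0, 0, 0.003, 0, 0, 0, -1, 0, 0, 0.003, 0, 0, 0, -1])

```text
time: 7.05
tool_pos: [0.6555, -0.1112, 0.0519]
tcp_rot: [-3.142, 0.001, 0.0]
wrist_force: [-2.1, 0.2, 2.8]
width: 0.667
grip_force: 54.2
```

Call:
jog_arm(deltas=[0, 0, 0.001, 0, 0, 0, -1, 0, 0, 0.001, 0, 0, 0, 0.3, 0, 0, 0.001, 0, 0, 0, 0.6, 0, 0, 0.001, 0, 0, 0, 1, 0, 0, 0.001, 0, 0, 0, 1, 0, 0, 0.001, 0, 0, 0, 1, 0, 0, 0.0, 0, 0, 0, 1])

```text
time: 7.75
tool_pos: [0.6553, -0.1111, 0.0509]
tcp_rot: [-3.141, 0.001, 0.001]
wrist_force: [-0.2, -0.1, -0.2]
width: 1.003
grip_force: 0.0
```

Call:
jog_arm(deltas=[0, 0, -0.02, 0, 0, 0, 1, 0, 0, -0.05, 0, 0, 0, 1, 0, 0, -0.09, 0, 0, 0, 1, 0, 0, -0.12, 0, 0, 0, 1])

```text
time: 8.15
tool_pos: [0.656, -0.1113, 0.1735]
tcp_rot: [3.141, -0.001, 0.003]
wrist_force: [1.3, -0.3, 0.6]
width: 1.001
grip_force: 0.0
```

Call:
jog_arm(deltas=[-0.029, 0.022, 0, 0, 0, -5, 1, -0.058, 0.044, 0, 0, 0, -10, 1, -0.087, 0.066, 0, 0, 0, -15, 0, -0.116, 0.088, 0, 0, 0, -22, 0, -0.145, 0.11, 0, 0, 0, -30, 0, -0.174, 0.132, 0, 0, 0, -37, 0, -0.205, 0.155, 0.01, 0, 0, -45, 0, -0.23, 0.1745, 0.04, 0, 0, -45, 0])

```text
time: 8.95
tool_pos: [0.4264, -0.2883, 0.1344]
tcp_rot: [2.895, 1.203, 0.006]
wrist_force: [0.1, -1.2, -0.4]
width: 0.497
grip_force: 0.0
```

Call:
jog_arm(deltas=[0, 0, 0.03, 0, 0, 0, 0, 0, 0, 0.05, 0, 0, 0, 0, 0, 0, 0.05, 0, 0, 0, 0, 0, 0, 0.05, 0, 0, 0, 0])

```text
time: 9.35
tool_pos: [0.4254, -0.2856, 0.0814]
tcp_rot: [-2.902, -1.201, 0.0]
wrist_force: [0.9, 0.2, 1.4]
width: 0.501
grip_force: 0.0
```

Run:
```python
from h import *
d=grab("top");s=grab("side"); st=readout.read_state(); print(st["tool_pos"],st["tcp_rot"],st["width"])
a=cv2.resize(d["color"][110:260,290:430],None,fx=2.7,fy=2.7);b=cv2.resize(s["color"][90:240,230:370],None,fx=2.7,fy=2.7)
cv2.imwrite("pics/g2.png",np.hstack([a,b]))
```

```text
[ 0.42662887 -0.28623392  0.08280902] [2.90040500e+00 1.20120821e+00 2.15890261e-03] 0.49699003426309135
```

View pics/g2.png

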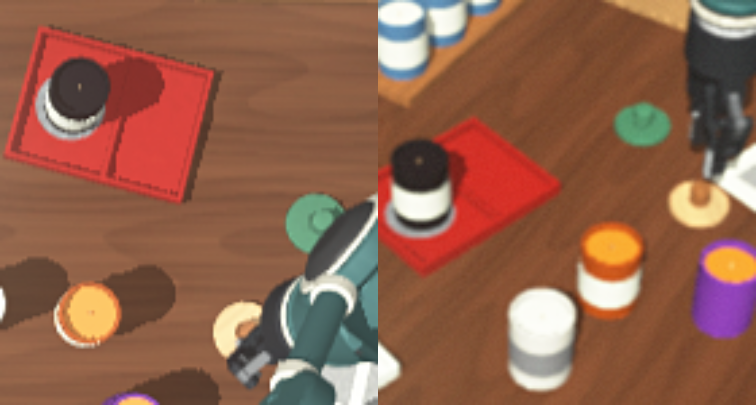

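The black candle stands upright on the red pad, with its wick at about (319.3,141.5) in the top view. In the side view the fingers are just above the wood lid, whose knob top is at (349.6,159.6). I'll check both numerically.

```bash
cat >> h.py <<'E'
def proj(c,P):
    v=R.from_rotvec(c["attitude"]).inv().apply(np.array(P)-c["origin"]); return np.round([c["cx"]+c["fx"]*v[0]/v[2],c["cy"]+c["fy"]*v[1]/v[2]],1)
E
python3 - <<'E'
from h import *
d=grab("top");s=grab("side")
print("black wick",ray(d,(319.3,141.5),.075)[:2],"rim side",proj(s,(.6555,-.111,.075)))
print("tip",proj(s,(.4266,-.286,.068)),"knobtop",proj(s,(.4254,-.2856,.028)), "knob from side",ray(s,(349.6,159.6),.028))
c,p,a=blob(s,(330,145,370,185),lambda h:(h[...,0]>8)&(h[...,0]<28)&(h[...,2]>180)); r=cv2.minAreaRect(c)
x,y,w,h=cv2.boundingRect(c); print((x,y,w,h),"lid c side",ray(s,r[0],.006))
E
```

```text
black wick [ 0.65547503 -0.1140235 ] rim side [244.5 148.7]
tip [351. 147.] knobtop [349.5 158.1] knob from side [ 0.42226502 -0.28025656  0.028     ]
(338, 157, 24, 18) lid c side [ 0.4199741  -0.28095932  0.006     ]
```

Call:
jog_arm(deltas=[0, -0.0025, 0.02, 0, 0, 0, 0, 0, -0.0025, 0.035, 0, 0, 0, 0, 0, -0.0025, 0.045, 0, 0, 0, 0, 0, -0.0025, 0.052, 0, 0, 0, 0, 0, -0.0025, 0.052, 0, 0, 0, 0])

```text
time: 10.05
tool_pos: [0.4234, -0.2836, 0.0288]
tcp_rot: [-2.902, -1.201, 0.001]
wrist_force: [-0.2, 0.2, -0.7]
width: 0.496
grip_force: 0.0
```

Call:
jog_arm(deltas=[0, 0, 0, 0, 0, 0, -0.4, 0, 0, 0, 0, 0, 0, -0.7, 0, 0, 0, 0, 0, 0, -1, 0, 0, 0, 0, 0, 0, -1, 0, 0, 0, 0, 0, 0, -1], squeeze=25)

```text
time: 10.55
tool_pos: [0.4243, -0.2843, 0.0301]
tcp_rot: [2.901, 1.201, 0.001]
wrist_force: [-0.3, 0.2, 4.6]
width: 0.242
grip_force: 24.8
```

Call:
jog_arm(deltas=[0, 0, -0.015, 0, 0, 0, -1, 0, 0, -0.045, 0, 0, 0, -1, 0, 0, -0.08, 0, 0, 0, -1, 0, 0, -0.12, 0, 0, 0, -1, 0, 0, -0.14, 0, 0, 0, -1])

```text
time: 11.05
tool_pos: [0.4247, -0.2847, 0.1728]
tcp_rot: [2.899, 1.2, 0.004]
wrist_force: [0.5, -0.7, -0.8]
width: 0.24
grip_force: 24.6
```

Call:
jog_arm(deltas=[0.02, 0.003, 0, 0, 0, 0, -1, 0.06, 0.009, 0, 0, 0, 0, -1, 0.1, 0.015, 0, 0, 0, 0, -1, 0.14, 0.021, 0, 0, 0, 0, -1, 0.18, 0.027, 0, 0, 0, 0, -1, 0.22, 0.033, 0, 0, 0, 0, -1, 0.26, 0.039, 0, 0, 0, 0, -1, 0.2855, 0.0423, 0, 0, 0, 0, -1])

```text
time: 11.85
tool_pos: [0.6571, -0.1099, 0.1687]
tcp_rot: [-2.902, -1.203, -0.0]
wrist_force: [0.1, -1.3, -1.0]
width: 0.244
grip_force: 24.6
```

Call:
jog_arm(deltas=[0, 0, 0.01, 0, 0, 0, -1, 0, 0, 0.02, 0, 0, 0, -1, 0, 0, 0.03, 0, 0, 0, -1, 0, 0, 0.03, 0, 0, 0, -1])

```text
time: 12.25
tool_pos: [0.6526, -0.1124, 0.1361]
tcp_rot: [-2.901, -1.199, 0.007]
wrist_force: [-0.5, -0.2, -0.2]
width: 0.246
grip_force: 24.6
```

Run:
```python
from h import *
s=grab("side"); st=readout.read_state(); print(st["tool_pos"],st["wrist_force"])
cv2.imwrite("pics/g3.png",cv2.resize(s["color"][90:210,180:320],None,fx=5,fy=5,interpolation=cv2.INTER_CUBIC))
```

```text
[ 0.65339231 -0.11257685  0.13736117] [-0.04720309  0.80226096  0.22894153]
```

View pics/g3.png

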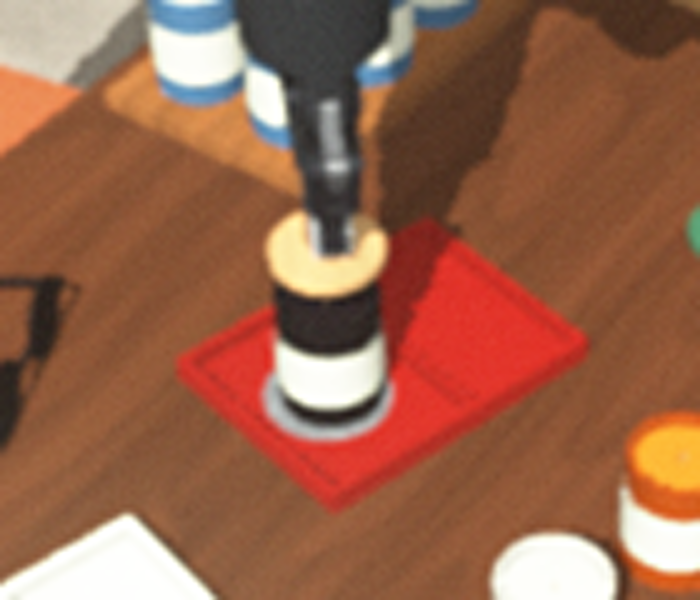

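The side crop shows the lid level, just above the candle, with its centre at about (244.8,140.2) and lined up with the jar axis.

Run:
```python
from h import *
s=grab("side"); print(ray(s,(244.8,140.2),.115), readout.read_state()["tool_pos"])
# jar base ellipse front point: bottom of the black foot, crop(331,425); axis point at floor z=.005
print(proj(s,(.6553,-.112,.115)),proj(s,(.6553,-.112,.005)))
```

```text
[ 0.64629824 -0.10323882  0.115     ] [ 0.65421009 -0.11269104  0.13844603]
[244.1 137.1] [246.  167.2]
```

Call:
jog_arm(deltas=[0.0, 0, 0.01, 0, 0, 0, -1, 0, 0, 0.018, 0, 0, 0, -1, 0, 0, 0.023, 0, 0, 0, -1, 0, 0, 0.024, 0, 0, 0, -1, 0, 0, 0.025, 0, 0, 0, -1, 0, 0, 0.025, 0, 0, 0, -1])

```text
time: 12.95
tool_pos: [0.6556, -0.1119, 0.1143]
tcp_rot: [2.903, 1.201, 0.0]
wrist_force: [-0.6, 0.1, -0.3]
width: 0.244
grip_force: 24.6
```

Call:
jog_arm(deltas=[0, 0, 0.001, 0, 0, 0, -1, 0, 0, 0.002, 0, 0, 0, -1, 0, 0, 0.002, 0, 0, 0, -1])

```text
time: 13.25
tool_pos: [0.6555, -0.1119, 0.1123]
tcp_rot: [2.903, 1.202, 0.0]
wrist_force: [0.2, -0.3, -0.5]
width: 0.246
grip_force: 24.6
```

Call:
jog_arm(deltas=[0, 0, 0.001, 0, 0, 0, -1, 0, 0, 0.002, 0, 0, 0, -1, 0, 0, 0.002, 0, 0, 0, -1])

```text
time: 13.55
tool_pos: [0.6555, -0.112, 0.1102]
tcp_rot: [-2.903, -1.201, -0.0]
wrist_force: [0.2, 0.3, -1.2]
width: 0.239
grip_force: 24.6
```

Call:
jog_arm(deltas=[0, 0, 0.001, 0, 0, 0, -1, 0, 0, 0.001, 0, 0, 0, -1])

```text
time: 13.75
tool_pos: [0.6557, -0.112, 0.1101]
tcp_rot: [2.903, 1.201, 0.001]
wrist_force: [-1.8, 1.2, 4.8]
width: 0.245
grip_force: 24.9
```

Contact. Release and rise.

Call:
jog_arm(deltas=[0, 0, 0.0, 0, 0, 0, -0.3, 0, 0, 0.0, 0, 0, 0, -0.1, 0, 0, 0, 0, 0, 0, 0.1, 0, 0, 0, 0, 0, 0, 0.1, 0, 0, -0.02, 0, 0, 0, 0.1, 0, 0, -0.05, 0, 0, 0, 0.1, 0, 0, -0.08, 0, 0, 0, 0.4, 0, 0, -0.09, 0, 0, 0, 0.7])

```text
time: 14.55
tool_pos: [0.6576, -0.1124, 0.2033]
tcp_rot: [2.9, 1.2, 0.008]
wrist_force: [1.4, 0.0, 0.8]
width: 0.843
grip_force: 0.0
```

Call:
jog_arm(deltas=[-0.015, -0.037, 0, 0, 0, 0, 1, -0.03, -0.08, 0, 0, 0, 0, 1, -0.045, -0.12, 0, 0, 0, 0, 1, -0.06, -0.16, 0, 0, 0, 0, 1, -0.073, -0.195, 0.02, 0, 0, 0, 1, -0.0815, -0.218, 0.05, 0, 0, 0, 1, -0.0815, -0.218, 0.08, 0, 0, 0, 1, -0.0815, -0.218, 0.08, 0, 0, 0, 1])

```text
time: 15.35
tool_pos: [0.4388, -0.0146, 0.1147]
tcp_rot: [-2.898, -1.201, 0.013]
wrist_force: [-0.4, 0.3, 0.5]
width: 1.0
grip_force: 0.0
```

Call:
jog_arm(deltas=[0, 0, 0.02, 0, 0, 0, 1, 0, 0, 0.04, 0, 0, 0, 1, 0, 0, 0.055, 0, 0, 0, 1, 0, 0, 0.068, 0, 0, 0, 1, 0, 0, 0.074, 0, 0, 0, 1, 0, 0, 0.074, 0, 0, 0, 1])

```text
time: 15.95
tool_pos: [0.4436, -0.0154, 0.0449]
tcp_rot: [-2.902, -1.201, 0.002]
wrist_force: [-1.6, -0.7, 0.6]
width: 1.0
grip_force: 0.0
```

Call:
jog_arm(deltas=[0, 0, 0, 0, 0, 0, 0.4, 0, 0, 0, 0, 0, 0, 0, 0, 0, 0, 0, 0, 0, -0.5, 0, 0, 0, 0, 0, 0, -1, 0, 0, 0, 0, 0, 0, -1, 0, 0, 0, 0, 0, 0, -1], squeeze=50)

```text
time: 16.55
tool_pos: [0.4449, -0.0154, 0.0464]
tcp_rot: [2.902, 1.201, 0.003]
wrist_force: [0.3, -1.1, 6.4]
width: 0.669
grip_force: 53.6
```

Call:
jog_arm(deltas=[0, 0, -0.01, 0, 0, 0, -1, 0, 0, -0.03, 0, 0, 0, -1, 0, 0, -0.06, 0, 0, 0, -1, 0, 0, -0.09, 0, 0, 0, -1, 0.015, 0, -0.1, 0, 0, 0, -1, 0.04, 0, -0.1, 0, 0, 0, -1, 0.07, 0, -0.1, 0, 0, 0, -1, 0.1, 0.004, -0.1, 0, 0, 0, -1])

```text
time: 17.35
tool_pos: [0.5174, 0.0539, 0.1446]
tcp_rot: [-2.902, -1.201, 0.002]
wrist_force: [0.8, -0.7, -1.6]
width: 0.666
grip_force: 53.7
```

Call:
jog_arm(deltas=[0.03, 0.001, 0, 0, 0, 0, -1, 0.06, 0.002, 0, 0, 0, 0, -1, 0.09, 0.003, 0, 0, 0, 0, -1, 0.12, 0.004, 0, 0, 0, 0, -1, 0.15, 0.005, 0, 0, 0, 0, -1, 0.17, 0.006, 0, 0, 0, 0, -1, 0.1805, 0.0065, 0, 0, 0, 0, -1, 0.1805, 0.0065, 0, 0, 0, 0, -1])

```text
time: 18.15
tool_pos: [0.6498, 0.1767, 0.144]
tcp_rot: [-2.902, -1.203, 0.002]
wrist_force: [-0.7, 0.1, -3.0]
width: 0.669
grip_force: 53.7
```

Call:
jog_arm(deltas=[0, 0, 0.02, 0, 0, 0, -1, 0, 0, 0.045, 0, 0, 0, -1, 0, 0, 0.065, 0, 0, 0, -1, 0, 0, 0.08, 0, 0, 0, -1, 0, 0, 0.087, 0, 0, 0, -1, 0, 0, 0.089, 0, 0, 0, -1, 0, 0, 0.089, 0, 0, 0, -1])

```text
time: 18.85
tool_pos: [0.6499, 0.1754, 0.0567]
tcp_rot: [2.903, 1.201, 0.001]
wrist_force: [0.9, -0.4, -1.6]
width: 0.67
grip_force: 53.7
```

Call:
jog_arm(deltas=[0, 0, 0.001, 0, 0, 0, -1, 0, 0, 0.002, 0, 0, 0, -1, 0, 0, 0.003, 0, 0, 0, -1, 0, 0, 0.003, 0, 0, 0, -1])

```text
time: 19.25
tool_pos: [0.6497, 0.1755, 0.0535]
tcp_rot: [2.903, 1.201, 0.001]
wrist_force: [-0.8, -0.0, -1.7]
width: 0.666
grip_force: 53.7
```

Call:
jog_arm(deltas=[0, 0, 0.001, 0, 0, 0, -1, 0, 0, 0.002, 0, 0, 0, -1, 0, 0, 0.002, 0, 0, 0, -1])

```text
time: 19.55
tool_pos: [0.6497, 0.1755, 0.0515]
tcp_rot: [2.903, 1.201, 0.0]
wrist_force: [-0.2, -1.3, -0.1]
width: 0.673
grip_force: 53.8
```

Call:
jog_arm(deltas=[0, 0, 0.001, 0, 0, 0, -1, 0, 0, 0.001, 0, 0, 0, -1])

```text
time: 19.75
tool_pos: [0.6497, 0.1755, 0.0515]
tcp_rot: [-2.903, -1.201, -0.0]
wrist_force: [-3.9, -0.2, 5.0]
width: 0.666
grip_force: 54.2
```

Call:
jog_arm(deltas=[0, 0, 0.0, 0, 0, 0, 0.3, 0, 0, 0.0, 0, 0, 0, 0.6, 0, 0, 0, 0, 0, 0, 1, 0, 0, 0, 0, 0, 0, 1, 0, 0, 0, 0, 0, 0, 1, 0, 0, -0.03, 0, 0, 0, 1, 0, 0, -0.07, 0, 0, 0, 1, 0, 0, -0.1, 0, 0, 0, 1])

```text
time: 20.55
tool_pos: [0.6501, 0.1756, 0.152]
tcp_rot: [2.903, 1.201, 0.002]
wrist_force: [0.5, -0.5, 0.2]
width: 0.999
grip_force: 0.0
```

Call:
jog_arm(deltas=[0.008, -0.036, 0, 0, 0, 0, 1, 0.017, -0.075, 0, 0, 0, 0, 1, 0.026, -0.115, 0, 0, 0, 0, 0.7, 0.035, -0.155, 0, 0, 0, 0, 0.7, 0.044, -0.195, 0.01, 0, 0, 0, 0.7, 0.053, -0.2375, 0.03, 0, 0, 0, 0.7, 0.053, -0.2375, 0.06, 0, 0, 0, 0.7, 0.053, -0.2375, 0.06, 0, 0, 0, 0.7])

```text
time: 21.35
tool_pos: [0.5152, 0.3801, 0.0856]
tcp_rot: [2.899, 1.205, -0.013]
wrist_force: [-0.4, -1.6, -0.3]
width: 0.852
grip_force: 0.0
```

Run:
```python
from h import *
d=grab("top");s=grab("side"); st=readout.read_state(); print(st["tool_pos"],proj(s,st["tool_pos"]),proj(s,(.5192,.381,.034)))
a=cv2.resize(d["color"][110:250,100:240],None,fx=2.8,fy=2.8);b=cv2.resize(s["color"][210:350,110:250],None,fx=2.8,fy=2.8)
cv2.imwrite("pics/g4.png",np.hstack([a,b]))
```

```text
[0.51877505 0.38039176 0.08963687] [150.4 307.7] [155.4 321. ]
```

View pics/g4.png

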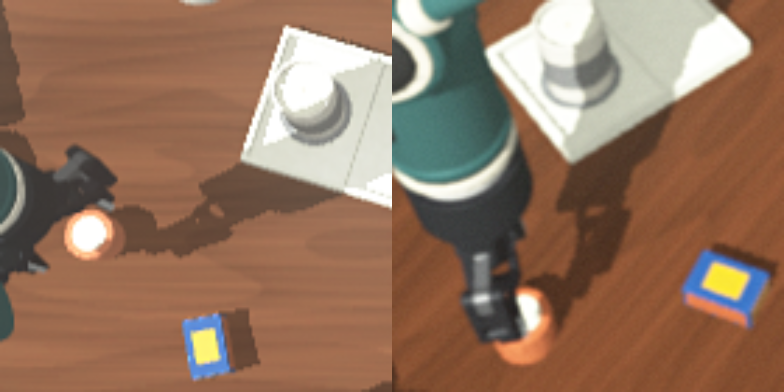

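The white candle stands upright on the white pad and the open jaws are over the tin. Descending to grip it.

Call:
jog_arm(deltas=[0, 0, 0.02, 0, 0, 0, 0.7, 0, 0, 0.04, 0, 0, 0, 0.7, 0, 0, 0.055, 0, 0, 0, 0.7, 0, 0, 0.064, 0, 0, 0, 0.7, 0, 0, 0.064, 0, 0, 0, 0.7])

```text
time: 21.95
tool_pos: [0.5191, 0.38, 0.0254]
tcp_rot: [2.903, 1.2, -0.003]
wrist_force: [0.2, -0.6, -0.5]
width: 0.853
grip_force: 0.0
```

Call:
jog_arm(deltas=[0, 0, 0, 0, 0, 0, 0.3, 0, 0, 0, 0, 0, 0, 0, 0, 0, 0, 0, 0, 0, -0.5, 0, 0, 0, 0, 0, 0, -1, 0, 0, 0, 0, 0, 0, -1], squeeze=35)

```text
time: 22.45
tool_pos: [0.5203, 0.3817, 0.0277]
tcp_rot: [-2.902, -1.201, -0.004]
wrist_force: [0.3, -1.7, 6.4]
width: 0.527
grip_force: 36.4
```

Call:
jog_arm(deltas=[0, 0, -0.01, 0, 0, 0, -1, 0, 0, -0.035, 0, 0, 0, -1, 0, 0, -0.07, 0, 0, 0, -1, 0, 0, -0.11, 0, 0, 0, -1, 0, 0, -0.15, 0, 0, 0, -1, 0, 0, -0.17, 0, 0, 0, -1])

```text
time: 23.05
tool_pos: [0.5204, 0.3819, 0.201]
tcp_rot: [-2.902, -1.201, -0.008]
wrist_force: [1.5, 0.1, -0.8]
width: 0.525
grip_force: 36.0
```

Call:
jog_arm(deltas=[-0.015, 0.022, 0, 0, 0, -4, -1, -0.035, 0.052, 0, 0, 0, -8, -1, -0.057, 0.084, 0, 0, 0, -12, -1, -0.079, 0.117, 0, 0, 0, -16, -1, -0.101, 0.149, 0, 0, 0, -20, -1, -0.123, 0.182, 0, 0, 0, -24, -1, -0.145, 0.214, 0, 0, 0, -28, -1, -0.1664, 0.2458, 0, 0, 0, -30.7, -1])

```text
time: 23.85
tool_pos: [0.5746, 0.0879, 0.1962]
tcp_rot: [-2.478, -1.93, 0.001]
wrist_force: [-0.4, -0.4, -0.3]
width: 0.525
grip_force: 36.0
```

Call:
jog_arm(deltas=[-0.036, 0.017, 0, 0, 0, 0, -1, -0.072, 0.034, 0, 0, 0, 0, -1, -0.108, 0.051, 0, 0, 0, 0, -1, -0.144, 0.068, 0, 0, 0, 0, -1, -0.18, 0.085, 0, 0, 0, 0, -1, -0.216, 0.102, 0, 0, 0, 0, -1, -0.248, 0.117, 0, 0, 0, 0, -1, -0.2686, 0.1265, 0, 0, 0, 0, -1])

```text
time: 24.65
tool_pos: [0.6309, -0.2045, 0.1961]
tcp_rot: [-2.482, -1.925, 0.001]
wrist_force: [1.0, 0.8, -0.2]
width: 0.525
grip_force: 36.0
```

Call:
jog_arm(deltas=[0, 0, 0.02, 0, 0, 0, -1, 0, 0, 0.04, 0, 0, 0, -1, 0, 0, 0.05, 0, 0, 0, -1, 0, 0, 0.05, 0, 0, 0, -1])

```text
time: 25.05
tool_pos: [0.6294, -0.2013, 0.1438]
tcp_rot: [-2.478, -1.925, 0.004]
wrist_force: [-0.0, 0.6, -0.4]
width: 0.529
grip_force: 36.0
```

Run:
```python
from h import *
d=grab("top");s=grab("side"); st=readout.read_state(); print(st["tool_pos"],st["tcp_rot"])
a=cv2.resize(d["color"][90:230,270:410],None,fx=2.8,fy=2.8);b=cv2.resize(s["color"][80:220,200:340],None,fx=2.8,fy=2.8)
cv2.imwrite("pics/g5.png",np.hstack([a,b]))
```

```text
[ 0.63131515 -0.20176942  0.14651892] [-2.48058773e+00 -1.92732121e+00  1.73030022e-04]
```

View pics/g5.png

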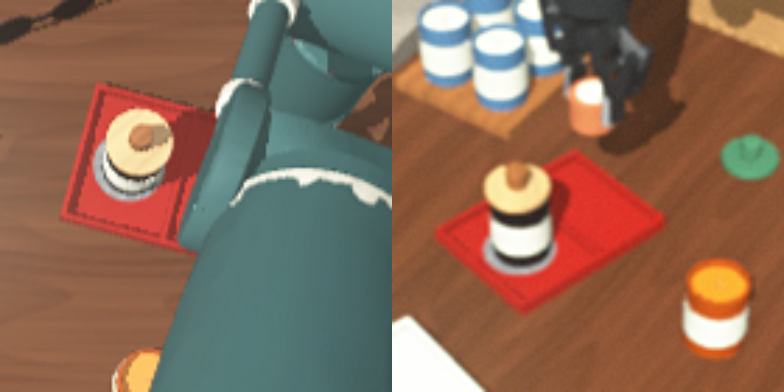

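The lid sits level and central on the black candle, and the tin hangs upright over the narrow compartment. Lowering.

Call:
jog_arm(deltas=[0, 0, 0.03, 0, 0, 0, -1, 0, 0, 0.055, 0, 0, 0, -1, 0, 0, 0.08, 0, 0, 0, -1, 0, 0, 0.098, 0, 0, 0, -1, 0, 0, 0.107, 0, 0, 0, -1, 0, 0, 0.109, 0, 0, 0, -1, 0, 0, 0.109, 0, 0, 0, -1])

```text
time: 25.85
tool_pos: [0.632, -0.2022, 0.0381]
tcp_rot: [2.48, 1.927, 0.001]
wrist_force: [-0.2, 0.6, -0.8]
width: 0.522
grip_force: 36.0
```

Call:
jog_arm(deltas=[0, 0, 0.001, 0, 0, 0, -1, 0, 0, 0.002, 0, 0, 0, -1, 0, 0, 0.003, 0, 0, 0, -1, 0, 0, 0.003, 0, 0, 0, -1])

```text
time: 26.25
tool_pos: [0.6314, -0.2022, 0.0346]
tcp_rot: [2.481, 1.927, 0.0]
wrist_force: [0.2, -0.4, -1.5]
width: 0.524
grip_force: 36.0
```

Call:
jog_arm(deltas=[0, 0, 0.001, 0, 0, 0, -1, 0, 0, 0.002, 0, 0, 0, -1, 0, 0, 0.002, 0, 0, 0, -1])

```text
time: 26.55
tool_pos: [0.6314, -0.2022, 0.0328]
tcp_rot: [2.481, 1.927, 0.0]
wrist_force: [-1.9, 0.6, 3.8]
width: 0.527
grip_force: 36.3
```

Call:
jog_arm(deltas=[0, 0, 0.001, 0, 0, 0, -1, 0, 0, 0.001, 0, 0, 0, -1])

```text
time: 26.75
tool_pos: [0.6315, -0.2022, 0.0327]
tcp_rot: [2.481, 1.927, -0.0]
wrist_force: [-3.6, 0.4, 9.1]
width: 0.523
grip_force: 36.9
```

Call:
jog_arm(deltas=[0, 0, 0.0, 0, 0, 0, 0.2, 0, 0, 0.0, 0, 0, 0, 0.4, 0, 0, 0, 0, 0, 0, 0.5, 0, 0, 0, 0, 0, 0, 0.5, 0, 0, -0.03, 0, 0, 0, 0.5, 0, 0, -0.07, 0, 0, 0, 0.5, 0, 0, -0.12, 0, 0, 0, 0.5, 0, 0, -0.165, 0, 0, 0, 0.5])

```text
time: 27.55
tool_pos: [0.6312, -0.202, 0.1978]
tcp_rot: [-2.481, -1.927, 0.0]
wrist_force: [0.7, -0.8, 0.7]
width: 0.749
grip_force: 0.0
```

Call:
jog_arm(deltas=[0.025, -0.02, 0, 0, 0, 8, 0.5, 0.05, -0.041, 0, 0, 0, 16, 0.5, 0.075, -0.061, 0, 0, 0, 24, 0.5, 0.1, -0.081, 0, 0, 0, 32, 0.5, 0.125, -0.102, 0, 0, 0, 40, 0.5, 0.15, -0.122, 0, 0, 0, 48, 0.5, 0.175, -0.142, 0, 0, 0, 56, 0.5, 0.201, -0.163, 0, 0, 0, 64.4, 0.5])

```text
time: 28.35
tool_pos: [0.5225, 0.034, 0.1962]
tcp_rot: [-3.127, -0.299, -0.0]
wrist_force: [0.3, -0.5, 0.4]
width: 0.747
grip_force: 0.0
```

Call:
jog_arm(deltas=[-0.01, -0.04, 0, 0, 0, 0, 0.5, -0.02, -0.08, 0, 0, 0, 0, 0.5, -0.03, -0.125, 0, 0, 0, 0, 0.5, -0.04, -0.17, 0, 0, 0, 0, 0.5, -0.05, -0.21, 0.02, 0, 0, 0, 0.5, -0.0602, -0.2517, 0.05, 0, 0, 0, 0.5, -0.0602, -0.2517, 0.09, 0, 0, 0, 0.5, -0.0602, -0.2517, 0.09, 0, 0, 0, 0.5])

```text
time: 29.15
tool_pos: [0.4098, 0.2667, 0.101]
tcp_rot: [3.121, 0.313, -0.016]
wrist_force: [-0.2, -0.1, -0.2]
width: 0.749
grip_force: 0.0
```

Run:
```python
from h import *
d=grab("top");s=grab("side"); st=readout.read_state(); print(st["tool_pos"],st["tcp_rot"])
a=cv2.resize(d["color"][90:250,120:400],None,fx=2,fy=2);b=cv2.resize(s["color"][260:340,180:280],None,fx=3,fy=3)
c=np.zeros((320,860,3),np.uint8);c[:,:560]=a;c[:240,560:]=b
cv2.imwrite("pics/g6.png",c[:,60:])
```

```text
[0.41420172 0.26755143 0.10581922] [ 3.12504599  0.30885643 -0.00375029]
```

View pics/g6.png

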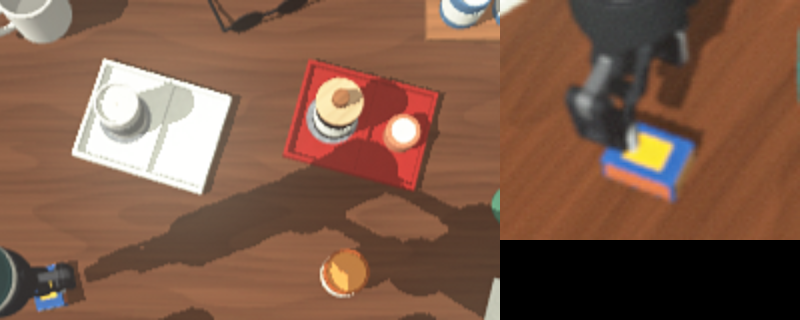

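The red set looks complete, with the tin in its narrow compartment. The jaws are over the matchbox. Descending to grip it.

Call:
jog_arm(deltas=[0, 0, 0.03, 0, 0, 0, 0.5, 0, 0, 0.055, 0, 0, 0, 0.5, 0, 0, 0.07, 0, 0, 0, 0.5, 0, 0, 0.08, 0, 0, 0, 0.5, 0, 0, 0.083, 0, 0, 0, 0.5, 0, 0, 0.083, 0, 0, 0, 0.5])

```text
time: 29.85
tool_pos: [0.4162, 0.2682, 0.0244]
tcp_rot: [-3.126, -0.307, -0.003]
wrist_force: [-0.3, -0.3, 0.1]
width: 0.751
grip_force: 0.0
```

Call:
jog_arm(deltas=[0, 0, 0, 0, 0, 0, 0.1, 0, 0, 0, 0, 0, 0, -0.2, 0, 0, 0, 0, 0, 0, -0.6, 0, 0, 0, 0, 0, 0, -1, 0, 0, 0, 0, 0, 0, -1], squeeze=25)

```text
time: 30.35
tool_pos: [0.416, 0.2687, 0.0245]
tcp_rot: [-3.126, -0.309, -0.003]
wrist_force: [-0.6, -0.9, 5.9]
width: 0.429
grip_force: 26.4
```

Call:
jog_arm(deltas=[0, 0, -0.01, 0, 0, 0, -1, 0, 0, -0.035, 0, 0, 0, -1, 0, 0, -0.07, 0, 0, 0, -1, 0, 0, -0.11, 0, 0, 0, -1, 0, 0, -0.13, 0, 0, 0, -1])

```text
time: 30.85
tool_pos: [0.4163, 0.269, 0.1573]
tcp_rot: [-3.124, -0.308, -0.007]
wrist_force: [1.6, 1.1, -0.2]
width: 0.425
grip_force: 25.6
```

Call:
jog_arm(deltas=[0.014, 0.018, 0, 0, 0, 3, -1, 0.037, 0.047, 0, 0, 0, 7, -1, 0.061, 0.077, 0, 0, 0, 12, -1, 0.085, 0.107, 0, 0, 0, 17, -1, 0.109, 0.137, 0, 0, 0, 22, -1, 0.133, 0.167, 0, 0, 0, 25.6, -1, 0.157, 0.197, 0, 0, 0, 25.6, -1, 0.173, 0.218, 0, 0, 0, 25.6, -1])

```text
time: 31.65
tool_pos: [0.6287, 0.0864, 0.1536]
tcp_rot: [3.117, -0.394, 0.001]
wrist_force: [0.6, 0.0, -1.3]
width: 0.423
grip_force: 25.7
```

Call:
jog_arm(deltas=[0, 0, 0, 0, 0, 0, -1, 0, 0, 0.03, 0, 0, 0, -1, 0, 0, 0.06, 0, 0, 0, -1, 0, 0, 0.09, 0, 0, 0, -1, 0, 0, 0.11, 0, 0, 0, -1, 0, 0, 0.118, 0, 0, 0, -1, 0, 0, 0.12, 0, 0, 0, -1, 0, 0, 0.12, 0, 0, 0, -1])

```text
time: 32.45
tool_pos: [0.6275, 0.0885, 0.0341]
tcp_rot: [-3.117, 0.391, -0.001]
wrist_force: [-0.1, -0.1, 0.6]
width: 0.426
grip_force: 25.6
```

Call:
jog_arm(deltas=[0, 0, 0.001, 0, 0, 0, -1, 0, 0, 0.002, 0, 0, 0, -1, 0, 0, 0.003, 0, 0, 0, -1, 0, 0, 0.003, 0, 0, 0, -1])

```text
time: 32.85
tool_pos: [0.6274, 0.0881, 0.0307]
tcp_rot: [-3.117, 0.392, -0.001]
wrist_force: [-0.8, -0.1, -0.4]
width: 0.427
grip_force: 25.6
```

Call:
jog_arm(deltas=[0, 0, 0.001, 0, 0, 0, -1, 0, 0, 0.0015, 0, 0, 0, -1, 0, 0, 0.0015, 0, 0, 0, -1])

```text
time: 33.15
tool_pos: [0.6275, 0.0881, 0.0296]
tcp_rot: [-3.117, 0.392, -0.001]
wrist_force: [-1.7, -0.8, 5.5]
width: 0.427
grip_force: 26.2
```

Call:
jog_arm(deltas=[0, 0, 0.001, 0, 0, 0, -1, 0, 0, 0.001, 0, 0, 0, -1])

```text
time: 33.35
tool_pos: [0.6275, 0.0881, 0.0296]
tcp_rot: [-3.117, 0.392, -0.0]
wrist_force: [-4.8, -0.9, 11.2]
width: 0.425
grip_force: 26.9
```

Call:
jog_arm(deltas=[0, 0, -0.001, 0, 0, 0, 0.0, 0, 0, -0.001, 0, 0, 0, 0.1, 0, 0, -0.001, 0, 0, 0, 0.1, 0, 0, -0.001, 0, 0, 0, 0.1, 0, 0, -0.02, 0, 0, 0, 0.1, 0, 0, -0.05, 0, 0, 0, 0.1, 0, 0, -0.09, 0, 0, 0, 0.3, 0, 0, -0.14, 0, 0, 0, 0.3])

```text
time: 34.15
tool_pos: [0.6252, 0.0879, 0.1664]
tcp_rot: [3.116, -0.392, -0.008]
wrist_force: [0.0, -0.6, -0.6]
width: 0.653
grip_force: 0.0
```

Call:
jog_arm(deltas=[-0.04, 0, -0.03, 0, 0, 0, 0.3, -0.08, 0, -0.06, 0, 0, 0, 0.3, -0.12, 0, -0.08, 0, 0, 0, 0.3, -0.16, 0, -0.08, 0, 0, 0, 0.3, -0.19, 0, -0.08, 0, 0, 0, 0.3, -0.19, 0, -0.08, 0, 0, 0, 0.3, -0.19, 0, -0.08, 0, 0, 0, 0.3, -0.19, 0, -0.08, 0, 0, 0, 0.3])

```text
time: 34.95
tool_pos: [0.444, 0.135, 0.2478]
tcp_rot: [3.117, -0.392, 0.001]
wrist_force: [1.0, -1.1, -0.4]
width: 0.65
grip_force: 0.0
```

Run:
```python
from h import *
d=grab("top");s=grab("side")
cv2.imwrite("pics/g7.png",np.hstack([cv2.resize(d["color"][100:260,170:430],(400,246)),cv2.resize(s["color"][80:280,120:380],(400,308))[:246]]))
T={"wood":((300,115,345,160),lambda h:(h[...,0]>8)&(h[...,0]<28)&(h[...,2]>180),.088),
"amber":((308,210,338,240),lambda h:(h[...,0]<28)&(h[...,1]>150)&(h[...,2]>190),.068),
"tin":((335,135,375,175),lambda h:(h[...,1]<80)&(h[...,2]>150),.039),
"box":((215,130,275,190),lambda h:((h[...,0]>95)&(h[...,0]<130)&(h[...,1]>80))|((h[...,0]>20)&(h[...,0]<35)&(h[...,1]>120)&(h[...,2]>150)),.029),
"green":((392,176,424,208),lambda h:(h[...,0]>60)&(h[...,0]<95)&(h[...,1]>60),.01)}
Rr=R.from_euler('z',-14.2,degrees=True).as_matrix()
for n,(w,f,z) in T.items():
    c,p,a=blob(d,w,f); P=ray(d,cv2.minAreaRect(c)[0],z)
    o=np.array([.645,-.15,0]) if n!="box" else np.array([.6397,.1370,0])
    print(n,a,P.round(4),(Rr.T@(P-o)).round(4))
```

```text
wood 343.5 [ 0.6553 -0.1125  0.088 ] [0.0008 0.0389 0.088 ]
amber 362.0 [ 0.438  -0.1249  0.068 ] [-0.2068 -0.0265  0.068 ]
tin 104.5 [ 0.6303 -0.204   0.039 ] [-0.001 -0.056  0.039]
box 232.5 [0.626  0.0862 0.029 ] [-0.0008 -0.0526  0.029 ]
green 352.0 [ 0.5356 -0.3588  0.01  ] [-0.0548 -0.2293  0.01  ]
```

View pics/g7.png

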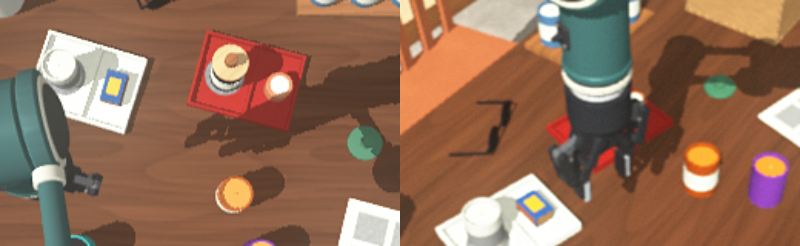

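Both sets look complete and well within tolerance. The amber candle and green lid haven't moved, and the gripper is clear of everything.

```bash
python3 -c "
from workcell import finish_job
print(finish_job())"
```

```text
the job is handed in; nothing more can be done
None
```

Both gift sets are made up and the job is handed in at about 35 s of the 128 s allowed; my last camera check had everything in place and the amber candle and green lid unmoved, but the hand-in returned no verdict.

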